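# Start the extraction, then the mill

### The job

Three white switch boxes stand on the bench, all switched off. Switch on the dust extraction (the toggle with the wide flat paddle) and then the mill (the toggle with the ball on its end), flipping each lever over until it clicks; the mill must never be on before the extraction. Leave the short, thin lamp toggle off.

Things in the scene. Friction and masses are not known exactly. Their poses are not given: they have to be found in the camera images.
- extraction_switch: The housing is a white box 100 x 70 mm and 50 mm high, fixed to the bench; origin at the centre of its underside, z up, its own x axis along the 100 mm length; the small black round socket is on its +x end. It carries the steel toggle with the wide flat paddle.
- extraction_toggle (a joint): Swings in the box's x-z plane about a pivot 52 mm above the box's origin. 0 rad = off, leaning 26 degrees to -x; 0.45 = upright; 0.9 = on, leaning to +x. Sprung: past upright it clicks over by itself. 50 mm long from pivot: 10 mm round stem, then from 18 mm up a paddle 30 mm wide (along y), 8 mm thick. About 3 N at its end; 15 mm past upright is ample.
- mill_switch: The housing is a white box 100 x 70 mm and 50 mm high, fixed to the bench; origin at the centre of its underside, z up, its own x axis along the 100 mm length; the small black round socket is on its +x end. It carries the steel toggle with the ball end.
- mill_toggle (a joint): Swings in the box's x-z plane about a pivot 52 mm above the box's origin. 0 rad = off, leaning 26 degrees to -x; 0.45 = upright; 0.9 = on, leaning to +x. Sprung: past upright it clicks over by itself. 54 mm long from pivot: 8 mm round stem, ball 20 mm in diameter centred 44 mm from the pivot. About 3 N at its end; 15 mm past upright is ample.
- lamp_toggle (a joint): Bystander: the short, thin, club-shaped steel toggle, 28 mm long and 10 mm thick, on the third box of the same housing; 0 = off, 0.9 = on. Must stay off. The three boxes may stand in any order. Small things among them are all lower than 60 mm.
Not all that is in view belongs to the job. Leave any green or orange look-alike of the mill_switch alone.

How it is judged:
By the outcome, as a careful person would: the job done as asked, in the order asked, and still so for the second after the job is handed in, with the robot touching nothing.
It also fails if it takes over 35 s, if anything falls off the work surface, if the arm or the gripper's body presses on something with over 40 N, if the wrist force passes 120 N, or if a joint passes its speed limit or range.

### The arm

A 6-joint arm with a two-finger parallel gripper is mounted at the origin on the work surface. World frame = base frame: x ahead of the robot, y to its left, z up, the work surface at z = 0. Lengths are in m, angles in degrees, forces in N, time in s.
With the tool pointing down it reaches from about 0.3 to 0.75 m from the base axis. Payload 8.5 kg.
Tool frame: the origin (TCP) lies midway between the tips of the shut fingers; the grasp point (between the pads) lies 19 mm behind it (manip.tcp_to_grasp is the distance from the TCP to the grasp point, in m); z points along the fingers, y is the line along which they close (so a half turn about z gives the same grasp; the last joint's range is limited). The gripper opens to 85 mm and grips with 20 to 120 N. Pads are 22 mm wide; open, the fingers measure 114 mm over their backs; the gripper's body (76 mm by 85 mm) begins 54 mm behind the grasp point. The pads swing forward as they close: fully open they stand 13 mm farther back than shut.
Start: joints at [51.091, 21.807, 74.336, -0, 83.858, -12.336], TCP at [0.246, 0.492, 0.231] pointing down, gripper open.
Joint ranges: [-178.18, 178.18], [-50.72, 133.34], [12.68, 142.11], [-81.47, 261.47], [9.98, 163.14], [-165.26, 165.26]. Speed limits (degrees/s): [136.94, 136.94, 180, 180, 180, 180].

### API

Orientations are given as [roll, pitch, yaw] about the fixed x, y, z axes, in that order (R = Rz(yaw) Ry(pitch) Rx(roll)).
In Python, from station import manip gives the robot as it stands.
- The arm moves only by the tool send_rows, never from a script. Its argument "moves" is text: rows parted by semicolons, each of 5 numbers parted by spaces: the shift along the tool's x, y, z in cm, then the turn about the tool's z in rad, then the opening, from -1 (shut) to 1 (fully open). In form: tx ty tz turn gripper; .... A call has 1 to 20 rows; each row shifts and turns the commanded pose from where the row before left it, along the tool's axes as they then stand; what a row does not reach is not made up. A row lasts 1/10 s, in which the tool goes at most 50 mm and 8.59 degrees, less where a joint would pass 70% of its speed; a pose out of reach is approached as far as the arm can. A call with a gripper value outside its range is refused whole. The fingers move at their own pace and stop on an object; the grip force is fixed at half the most. Time passes only in rows, so rows that do not move let the fingers close. It gives the time, the measured TCP pose, the force, the opening and the grip force at its end, in the units of the state.
- manip.sense(): the state, without advancing time (a new reading comes with each control period).
- manip.snapshot(name): name is "scene" or "side" or "wrist"; returns the picture (480x640x3 uint8, red, green, blue); there is no depth.
- manip.get_calibration(name): a dict with "fx", "fy", "cx", "cy" (pixels), "rvec" (rotation vector, rad) and "tvec" (3), from world to camera coordinates, as OpenCV has them. Camera axes: x right, y down, z forward; pixel columns grow to the right and rows downward; lengths in m; the calibration is good to about 2 mm. A picture is of the moment at which its call begins: read the wrist's pose just before it. get_calibration takes no time and is no camera call; for the wrist camera it gives the pose at the moment of the call.
- manip.close_job(): hands the job in; it is judged then, once.
Trained networks look in the newest picture that a camera, given by its name, has taken for a name from the list of things; names that differ only in an ending like _2 or _b are one class to them, and where a whole thing is asked for, a point or a joint stands for the part that bears it (a point fixed in the world has none). Each returns a list of dicts, best first, with "confidence" (0 to 1); they miss things now and then, are a little off and sometimes report something else, mostly with a low value. They report only what shows in the picture. A call takes as long as a camera call. They do not tell look-alikes from the thing itself.
- manip.spot_in(camera, thing): "xy" ([column, row] in pixels, amid what is visible of it).
- manip.masks_of(camera, thing): "mask" (480x640 bool, what is visible of it) and "xy" ([column, row] in pixels, amid what is visible of it).
The state is a dict: "t": time; "joints": joint angles; "qd": joint speeds; "joint_efforts": joint torques, N m; "eef_pos": TCP position; "tcp_rot": TCP orientation; "wrist_force": force on the tool from outside, world axes, zero at the start; "ft_torque": the same for the moment, N m; "grip_width": opening from 0.0 (shut) to 1.0 (fully open); "grip_force": force on a finger pad.
Only numpy, scipy, OpenCV 4.12 (cv2) and the standard library are available. Lean on these libraries where they do the work, as an engineer would, in place of code of your own. Each camera call takes 0.05 s, during which the arm holds its last target. There are 200 camera calls.

## Working session

There is one attempt and no reset: what is moved stays moved. The work goes in short steps, Python scripts to look and compute and a tool call to move; the robot and the scene stay as the last step left them, time stands still between calls to the robot, and variables do not carry over. Pictures are saved under pics/ and viewed, at most 10 in all, crops included, and the job is handed in when it is done.

Besides the shell and the picture viewer there is one more tool, called after "Call:" as name(argument=value, ...) on one line, values as JSON. send_rows: Moves the arm, as the interface text tells. Its arguments: {"type":"object","properties":{"moves":{"type":"string"}},"required":["moves"]}

```bash
mkdir -p pics
python3 - <<'E'
from station import manip
import cv2
for c in("scene","side"):
    im=manip.snapshot(c); cv2.imwrite(f"pics/{c}0.png",im[:,:,::-1])
    for t in("extraction_switch","mill_switch","extraction_toggle","mill_toggle","lamp_toggle"):
        try: print(c,t,[( [round(float(v)) for v in d["xy"]],round(d["confidence"],2)) for d in manip.spot_in(c,t)])
        except Exception as e: print(c,t,e)
s=manip.sense();print(s["t"],s["eef_pos"],s["tcp_rot"])
E
```

```text
scene extraction_switch [([256, 175], 0.65)]
scene mill_switch [([434, 242], 0.8), ([262, 310], 0.68), ([327, 249], 0.65)]
scene extraction_toggle [([263, 153], 0.82)]
scene mill_toggle [([264, 281], 0.56), ([328, 224], 0.53), ([443, 217], 0.47)]
scene lamp_toggle [([476, 343], 0.61)]
side extraction_switch [([403, 352], 0.63)]
side mill_switch [([198, 249], 0.93), ([373, 216], 0.64), ([315, 257], 0.59)]
side extraction_toggle [([405, 328], 0.71)]
side mill_toggle [([314, 228], 0.71), ([187, 228], 0.49), ([376, 193], 0.41)]
side lamp_toggle [([216, 165], 0.39)]
0.6 [0.24602772 0.49187665 0.231305  ] [-1.79996937e+02  5.58991418e-04  1.53425800e+02]
```

View pics/scene0.png

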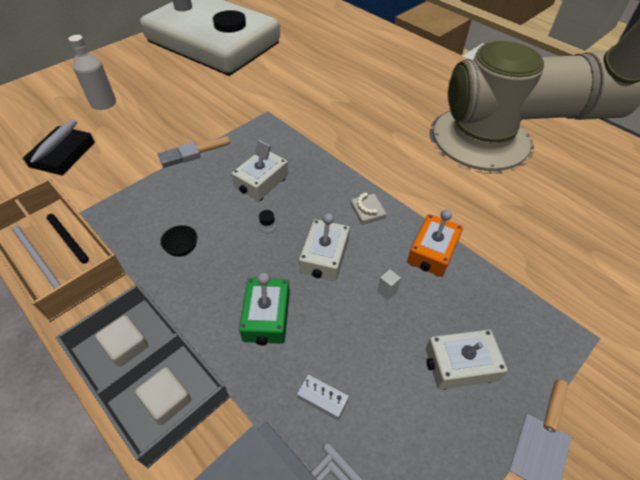

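View pics/side0.png

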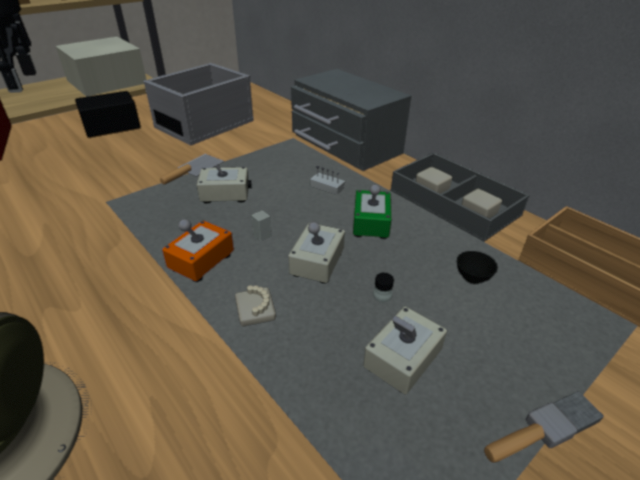

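The pictures show three white boxes. Extraction is at scene (258,175) with a paddle, its socket at (242,189). Mill is at scene (327,249) with a ball, its socket at (317,272). The lamp is at (468,358). The green box (265,310) and the orange box (435,243) are look-alikes, so the white ball-ended box at (327,249) is the mill. Next I fit the poses and check an overlay crop.

```bash
cat > fit.py <<'E'
from station import manip
import cv2, numpy as np
from scipy.optimize import differential_evolution
C={c:manip.get_calibration(c) for c in("scene","side")}
def proj(c,P):
    k=C[c];K=np.array([[k["fx"],0,k["cx"]],[0,k["fy"],k["cy"]],[0,0,1.]])
    return cv2.projectPoints(np.array(P,float).reshape(-1,3),np.array(k["rvec"],float),np.array(k["tvec"],float),K,None)[0].reshape(-1,2)
def onplane(c,px,z):
    k=C[c];R=cv2.Rodrigues(np.array(k["rvec"],float))[0];o=-R.T@np.array(k["tvec"]).ravel()
    d=R.T@np.array([(px[0]-k["cx"])/k["fx"],(px[1]-k["cy"])/k["fy"],1]);return o+d*(z-o[2])/d[2]
BOX=np.array([[x,y,z] for x in(-.05,.05) for y in(-.035,.035) for z in(0,.05)])
def place(P,p):
    c,s=np.cos(p[2]),np.sin(p[2]);P=np.array(P,float);return np.c_[P[:,0]*c-P[:,1]*s+p[0],P[:,0]*s+P[:,1]*c+p[1],P[:,2]]
E
python3 - <<'E'
from fit import *
T={"extraction_switch":dict(scene=((258,177),(242,189)),side=((403,352),None)),"mill_switch":dict(scene=((325,249),(317,272)),side=((315,257),None))}
ims={c:manip.snapshot(c) for c in C}
rows=[]
for t,d in T.items():
    m={}
    for c in C:
        ds=manip.masks_of(c,t);b=min(ds,key=lambda e:np.hypot(*(np.array(e["xy"])-d[c][0])));m[c]=np.array(b["mask"]).astype(np.uint8);
        m[c]=cv2.morphologyEx(m[c],cv2.MORPH_OPEN,np.ones((11,11),np.uint8))  # strip toggle
        print(t,c,b["xy"],m[c].sum())
    c0=onplane("scene",d["scene"][0],.04);sk=onplane("scene",d["scene"][1],.025);y0=np.arctan2(*(sk-c0)[1::-1])
    def cost(p):
        e=0
        for c in C:
            h=cv2.convexHull(proj(c,place(BOX,p)).astype(np.float32));r=np.zeros((480,640),np.uint8)
            cv2.fillConvexPoly(r,np.round(h*16).astype(np.int32),1,shift=4);e+=1-(r&m[c]).sum()/(r|m[c]).sum()
        return e
    r=differential_evolution(cost,[(c0[0]-.04,c0[0]+.04),(c0[1]-.04,c0[1]+.04),(y0-.7,y0+.7)],seed=0,popsize=12,maxiter=40,tol=1e-4)
    p=r.x;print(t,"init",c0[:2].round(3),np.degrees(y0).round(),"fit",p[:2].round(4),np.degrees(p[2]).round(1),"cost",round(r.fun,3))
    for c in C:
        im=ims[c][:,:,::-1].copy()
        im=cv2.resize(im,None,fx=4,fy=4,interpolation=cv2.INTER_CUBIC)
        q=lambda P:np.round(proj(c,place(P,p))*4+1.5).astype(int)
        for i,j in((0,1),(0,2),(0,4),(3,1),(3,2),(3,7),(5,1),(5,4),(5,7),(6,2),(6,4),(6,7)):
            cv2.line(im,tuple(map(int,q(BOX)[i])),tuple(map(int,q(BOX)[j])),(0,0,255),1)
        a=np.radians(26);tg=q([[0,0,.052],[-.05*np.sin(a),0,.052+.05*np.cos(a)],[.05,0,.025]])
        cv2.line(im,tuple(map(int,tg[0])),tuple(map(int,tg[1])),(255,0,0),1);cv2.circle(im,tuple(map(int,tg[2])),5,(0,255,0),1)
        x,y=np.array(d[c][0])*4;rows.append(im[y-170:y+130,x-200:x+200])
cv2.imwrite("pics/ov.png",np.vstack([np.hstack(rows[:2]),np.hstack(rows[2:])]))
E
```

```text
extraction_switch scene [257.8, 175.5] 1854
extraction_switch side [403.6, 350.2] 4314
extraction_switch init [ 0.491 -0.225] -13.0 fit [ 0.4764 -0.2419] 13.4 cost 0.303
mill_switch scene [324.9, 250.2] 2276
mill_switch side [317.5, 253.9] 2454
mill_switch init [0.522 0.001] 26.0 fit [ 0.5162 -0.0073] 33.2 cost 0.254
```

View pics/ov.png

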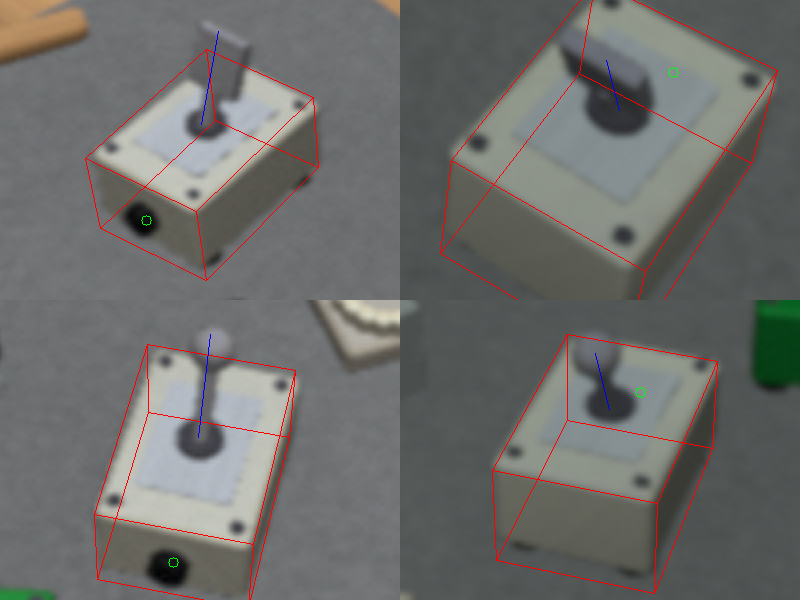

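The fit agrees with both views, the crop confirms a wide paddle and a white box with a ball, and the sockets fall on the +x side. Extraction is at (0.476,-0.242), yaw 13°. Mill is at (0.516,-0.007), yaw 33°. I will push with shut fingers along tool y.

Call:
send_rows(moves="0 0 0 0.1455 -1;0 0 0 0.1455 -1;0 0 0 0.1455 -1;0 0 0 0.1455 -1;0 0 0 0.1455 -1;0 0 0 0.1455 -1;-2 0 0 0 -1;-4 -0.1 0 0 -1;-4 -0.1 0 0 -1;-4 -0.1 0 0 -1;-4 -0.1 0 0 -1;-4 -0.1 0 0 -1;-4 -0.1 0 0 -1;-4 -0.1 0 0 -1;-4 -0.1 0 0 -1;-4 -0.1 0 0 -1;-4 -0.1 0 0 -1;-4 -0.1 0 0 -1;-4 -0.1 0 0 -1;-4 -0.1 0 0 -1")

```text
t: 2.9
eef_pos: [0.3586, -0.0381, 0.2316]
tcp_rot: [180.0, 0.0, 103.4]
wrist_force: [0.8, 1.2, 0.7]
grip_width: -0.001
grip_force: 0.0
```

Call:
send_rows(moves="-4 -0.2 0 0 -1;-4 -0.2 0 0 -1;-4 -0.2 0 0 -1;-4 -0.2 0 0 -1;-4 -0.2 0 0 -1;-2 0 0 0 -1;-0.7 0 0 0 -1;0 0 0 0 -1;0 0 0 0 -1;0 0 0 0 -1")

```text
t: 3.9
eef_pos: [0.4014, -0.2584, 0.2316]
tcp_rot: [180.0, 0.0, 103.5]
wrist_force: [-0.1, -0.3, -1.4]
grip_width: -0.002
grip_force: 0.0
```

Call:
send_rows(moves="0 0 4 0 -1;0 0 4 0 -1;0 0 4 0 -1;0 0 2.3 0 -1;0 0 1 0 -1;0 0 0 0 -1;0 0 0 0 -1")

```text
t: 4.6
eef_pos: [0.402, -0.2598, 0.0795]
tcp_rot: [179.9, 0.1, 103.4]
wrist_force: [-0.2, 0.5, -0.9]
grip_width: -0.005
grip_force: 0.0
```

Call:
send_rows(moves="0 1 0 0 -1;0 1 0 0 -1;0 1 0 0 -1;0 1 0 0 -1;0 0.7 0 0 -1;0 0.7 0 0 -1;0 0.7 0 0 -1;0 0.7 0 0 -1;0 0.6 0 0 -1;0 0.6 0 0 -1;0 0 0 0 -1;0 0 0 0 -1")

```text
t: 5.8
eef_pos: [0.4752, -0.2418, 0.078]
tcp_rot: [-179.4, -0.1, 103.4]
wrist_force: [-24.3, -7.8, 8.3]
grip_width: 0.001
grip_force: 13.0
```

Run:
```python
from station import manip
import cv2
a=manip.snapshot("scene")[100:250,180:380];b=manip.snapshot("side")[260:410,310:510]
import numpy as np
cv2.imwrite("pics/push1.png",cv2.resize(np.hstack([a,b])[:,:,::-1],None,fx=2,fy=2))
```

```text
(no output)
```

View pics/push1.png

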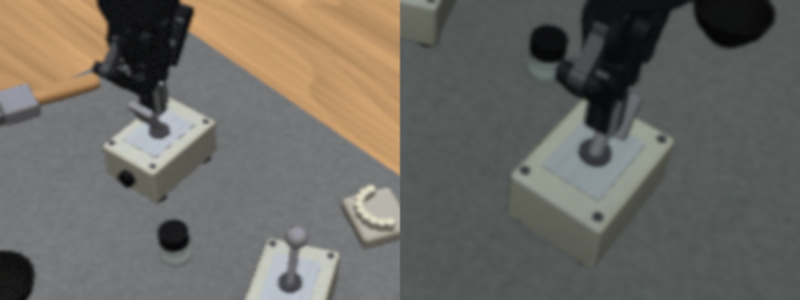

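The paddle is over against its stop, past the click. I back off, rise and go to the mill.

Call:
send_rows(moves="0 -1 0 0 -1;0 -2 0 0 -1;0 -3 0 0 -1;0 -2 0 0 -1;0 0 -3 0 -1;0 0 -4 0 -1;0 0 -3 0 -1;4 2 0 0 -1;4 2 0 0 -1;4 2 0 0 -1;4 2 0 0 -1;3.3 2.4 0 0 -1;0 0 0 -0.115 -1;0 0 0 -0.115 -1;0 0 0 -0.116 -1;0 0 0 0 -1;0 0 0 0 -1")

```text
t: 7.6
eef_pos: [0.458, -0.0477, 0.1783]
tcp_rot: [180.0, -0.0, 123.1]
wrist_force: [0.3, 0.3, 0.0]
grip_width: -0.0
grip_force: 0.0
```

Run:
```python
from station import manip
import cv2, numpy as np
a=manip.snapshot("scene")[100:300,180:380];b=manip.snapshot("side")[200:400,270:470]
cv2.imwrite("pics/after1.png",cv2.resize(np.hstack([a,b])[:,:,::-1],None,fx=2,fy=2))
```

```text
(no output)
```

View pics/after1.png

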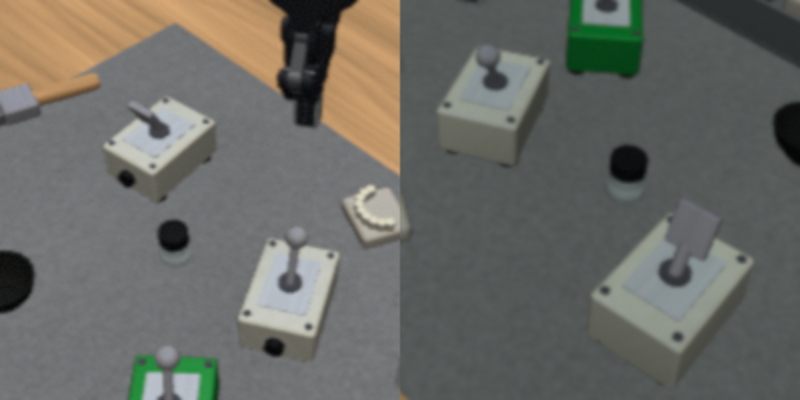

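Extraction is on, with the paddle leaning toward its socket. Now the mill.

Call:
send_rows(moves="0.2 0 4 0 -1;0 0 4 0 -1;0 0 1.6 0 -1;0 0 0 0 -1;0 1 0 0 -1;0 1 0 0 -1;0 1 0 0 -1;0 0.7 0 0 -1;0 0.7 0 0 -1;0 0.7 0 0 -1;0 0.6 0 0 -1;0 0.6 0 0 -1;0 0 0 0 -1;0 0 0 0 -1")

```text
t: 9.1
eef_pos: [0.5095, -0.0114, 0.0822]
tcp_rot: [-180.0, -0.0, 123.2]
wrist_force: [-0.1, 0.1, -0.1]
grip_width: -0.005
grip_force: 0.0
```

Call:
send_rows(moves="0 -1 0 0 -1;0 -2 0 0 -1;0 -3 0 0 -1;0 -2 0 0 -1;0 0 -3 0 -1;0 0 -4 0 -1;0 0 -4 0 -1;0 0 0 0 -1;0 0 0 0 -1")

```text
t: 10.0
eef_pos: [0.442, -0.0556, 0.1925]
tcp_rot: [180.0, 0.1, 123.2]
wrist_force: [0.0, 0.1, -1.1]
grip_width: 0.001
grip_force: 0.0
```

Run:
```python
from station import manip
import cv2
cv2.imwrite("pics/after2.png",cv2.resize(manip.snapshot("scene")[100:400,180:520,::-1],None,fx=2,fy=2)[:600])
```

```text
(no output)
```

View pics/after2.png

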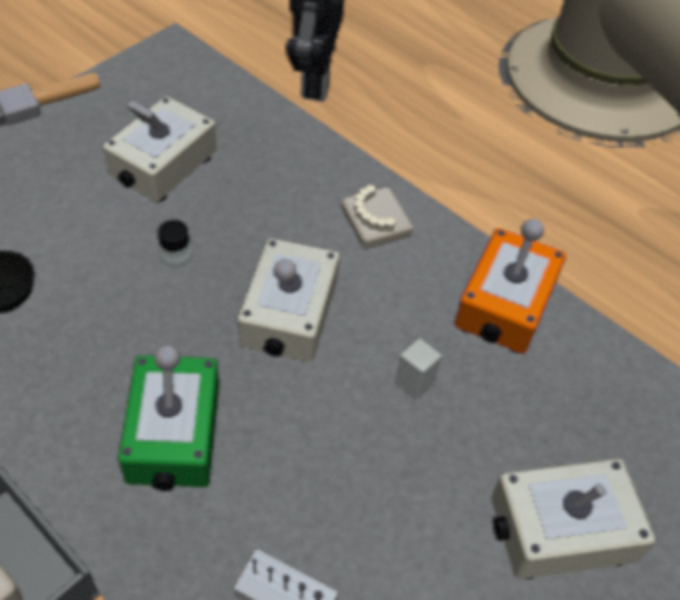

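Both the extraction and mill levers lean toward their sockets, so both are on. The lamp and the look-alikes are unchanged, and the arm is clear.

```bash
python3 -c "
from station import manip
print(manip.close_job())"
```

```text
the job is handed in; nothing more can be done
None
```

I switched on the extraction and then the mill, left the lamp off, and handed in the job at about 10 s with the arm clear of everything.

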